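Put the ribbon tins away in the roll-top caddy

ROBOT

A 6-joint arm with a two-finger parallel gripper is mounted at the origin on the work surface. World frame = base frame: x ahead of the robot, y to its left, z up, the work surface at z = 0. Lengths are in m, angles in rad, forces in N, time in s.
With the tool pointing down it reaches from about 0.3 to 0.825 m from the base axis. Payload 5.4 kg.
Tool frame: the origin (TCP) lies between the finger pads; the fingertips stand 11 mm ahead of it and the grasp point (between the pads) lies 8 mm behind it (tip_reach is the distance from the TCP to the fingertips, in m); z points along the fingers, y is the direction in which the jaws open and shut (so a half turn about z gives the same grasp; the last joint's range is limited). The gripper opens to 92 mm and grips with 3 to 60 N. Pads are 20 mm wide; open, the fingers measure 128 mm over their backs; the gripper's body (75 mm by 189 mm) begins 69 mm behind the grasp point.
Start: joints at [-1.553, 0.158, 1.597, -0, 1.386, -0.21], TCP at [0.13, -0.56, 0.226] pointing down, gripper open.
Joint ranges: [-2.91, 2.91], [-0.94, 2.29], [0.18, 2.7], [-1.29, 4.43], [0.17, 2.64], [-3, 3]. Speed limits (rad/s): [2.57, 2.57, 3.14, 3.14, 3.14, 3.14].

INTERFACE

Orientations are given as a unit quaternion [x, y, z, w].
In Python, from station import read_state, get_image, finish_job, silhouettes, tip_reach gives the robot as it stands.
- The arm moves only by the tool step_arm, never from a script. Its argument "targets" is one flat list of numbers, 7 for each row, row after row: the shift along the tool's x, y, z scaled (see below), then the turn, a rotation vector about the tool's x, y, z scaled (see below), then the opening, from -1 (shut) to 1 (fully open), so that 0 is half open. In form: [tx, ty, tz, ax, ay, az, gripper, tx, ty, tz, ax, ay, az, gripper, ...]. A call has 1 to 10 rows; each row shifts and turns the commanded pose from where the row before left it, along the tool's axes as they then stand; what a row does not reach is not made up. The controller multiplies each number of a shift by 10 cm and each number of a turn by 5 degrees. A row lasts 1/10 s, in which the tool goes at most 50 mm and 8.59 degrees, less where a joint would pass 70% of its speed; a pose out of reach is approached as far as the arm can. A call with a number of a shift or a turn outside -1 to 1 is refused whole. A call with a gripper value outside its range is refused whole. The fingers move at their own pace and stop on an object; the grip force is fixed at half the most. Time passes only in rows, so rows that do not move let the fingers close. It gives the time, the measured TCP pose, the force and the opening at its end, in the units of the state.
- read_state(): the state, without advancing time (a new reading comes with each control period).
- get_image(name): name is "scene" or "top" or "wrist"; returns a dict with "pixels" (400x640x3 uint8, blue, green, red), "intrinsics" (3x3 intrinsics, pixels), "D" ([k1, k2, p1, p2, k3] as OpenCV has them; the pictures are not rectified), "pose" (4x4, takes a point from camera to world coordinates). Camera axes: x right, y down, z forward; pixel columns grow to the right and rows downward; lengths in m; the calibration is good to about 2 mm. A picture is of the moment at which its call begins. There is no depth.
- finish_job(): hands the job in, once; it reports no verdict.
Trained networks look in a picture, given as the dict that the camera call returned (one of the last four; its "shot" number tells which), for a name from the list of things; names that differ only in an ending like _2 or _b are one class to them, and where a whole thing is asked for, a point or a joint stands for the part that bears it (a point fixed in the world has none). Each returns a list of dicts, best first, with "score" (0 to 1); they miss things now and then, are a little off and sometimes report something else, mostly with a low value. They report only what shows in the picture. A call takes as long as a camera call. They do not tell look-alikes from the thing itself.
- silhouettes(picture, thing): "region" (400x640 bool, what is visible of it) and "bbox" ([left, top, width, height] in pixels, round what is visible of it).
The state is a dict: "time_s": time; "joints": joint angles; "joint_velocities": joint speeds; "effort": joint torques, N m; "ee_pos": TCP position; "orientation": TCP orientation; "contact_force": force on the tool from outside, world axes, zero at the start; "ft_torque": the same for the moment, N m; "opening": finger opening in m.
Only numpy, scipy, OpenCV 4.12 (cv2) and the standard library are available. Lean on these libraries where they do the work, as an engineer would, in place of code of your own. Each camera call takes 0.05 s, during which the arm holds its last target. There are 200 camera calls.

TASK

Push the caddy's shutter fully open, then stand the red and the blue ribbon tin upright in the rack inside, each in its own gap between the tines and resting on the rails; either tin may take either gap. Leave the shutter open and the other things on the desk where they are.

Things in the scene. Friction and masses are not known exactly. Their poses are not given: they have to be found in the camera images.
- shutter (a joint): the caddy's slatted grey shutter, a flat panel that slides level along the caddy's x, away from the robot, off the front well and over the rear half: 0 m closed, 0.096 m fully open against its stop; it may start a little open. About 2 N of friction; it stays where left.
- shutter_fin (a point): centre of the black fin that stands on the shutter near its front edge: 12 mm (x) x 50 mm (y) x 20 mm high, from 95 to 115 mm above the desk. It moves with the shutter; its axes are the caddy's. Push its front face, or pinch it from above.
- gap_left (a point): left gap (+y) of the wire rack in the caddy's front well. Point: where the centre of a tin standing in it comes to lie, 46 mm above the desk. x: the caddy's x; y: across the gap, along the axis of a standing tin; z up. The tines either side leave 20 mm clear for the 14 mm tin; their tops are 40 mm above the desk. The tin's rim rests on two cross rails. The two gaps lie 56 mm apart along y.
- gap_right (a point): right gap (-y) of the wire rack in the caddy's front well. Point: where the centre of a tin standing in it comes to lie, 46 mm above the desk. x: the caddy's x; y: across the gap, along the axis of a standing tin; z up. The tines either side leave 20 mm clear for the 14 mm tin; their tops are 40 mm above the desk. The tin's rim rests on two cross rails. The two gaps lie 56 mm apart along y.
- caddy: grey plastic roll-top caddy, fixed, 208 mm (x) x 148 mm (y), walls 90 mm high. Origin: centre of its underside; x points away from the robot, the way the shutter opens. The front (-x) half is the rack well, 92 mm (x) x 140 mm (y) inside; the rear half has a fixed roof. Each gap has two 5 mm steel tines on either side, 20 mm fore and aft of its point, as are the cross rails.
- red_tin_center (a point): red closed round flat tin: a disc 76 mm in diameter, 14 mm thick, about 90 g, paper label on one face, loose. Point: centre of the disc; x axis: square to the flat faces, out of the label. It starts on an easel, its label away from the robot and a little upward, its top leaning 20 degrees back towards the robot; the upper 35 mm is free on both faces: pinch it there, gripper tilted to match.
- blue_tin_center (a point): blue closed round flat tin: a disc 76 mm in diameter, 14 mm thick, about 90 g, paper label on one face, loose. Point: centre of the disc; x axis: square to the flat faces, out of the label. It starts on an easel, its label away from the robot and a little upward, its top leaning 20 degrees back towards the robot; the upper 35 mm is free on both faces: pinch it there, gripper tilted to match.
- easel_a: small wooden easel, 75 x 60 mm, fixed, holding the red tin at first. Origin: centre of underside; x: the way the label faces, level. A strip 30 mm wide backs the tin to 2 mm above its centre; two rails under the rim stop it rolling; a front lip rises 10 mm above the rails, so lift the tin out along its own slope, 20 mm or more.
- easel_b: small wooden easel, 75 x 60 mm, fixed, holding the blue tin at first. Origin: centre of underside; x: the way the label faces, level. A strip 30 mm wide backs the tin to 2 mm above its centre; two rails under the rim stop it rolling; a front lip rises 10 mm above the rails, so lift the tin out along its own slope, 20 mm or more.
- mouse_center (a point): white ceramic mouse figurine, 38 mm wide and 58 mm tall, loose; point 25 mm above the desk on its axis. A bystander: leave it where it is.
- sharpener_center (a point): stainless steel pencil sharpener, 26 x 16 x 12 mm, loose; its centre. A bystander: leave it where it is.
- pencil_grip_center (a point): green silicone pencil grip, 38 x 13 x 11 mm, loose; its centre. A bystander: leave it where it is.
- marble_center (a point): green glass marble, 18 mm in diameter, lying in a blue dish of 70 mm diameter, 16 mm high, fixed to the desk; its centre. A bystander: leave it where it is.
There are look-alikes about, which are no part of the job. What is shaped like the part that bears blue_tin_center but orange or yellow is not meant.

How it is judged:
On the way:
1. the shutter is fully open (within 8 mm of its stop) while both tins are still outside the rack (value of joint shutter above 0.088 m and horizontal distance between each of red_tin_center, blue_tin_center and caddy above 0.1 m), for 0.1 s.
At the end, for the whole second after the job is handed in: The shutter is open to within 10 mm of its stop; one tin stands in each gap, its centre within 8 mm along the gap, 9 mm across it and 7 mm in height of the seated place, within 15 degrees of upright, square to the gap within 17 degrees, at rest and let go (value of joint shutter above 0.086 m and (((x of red_tin_center in the frame of gap_left between -0.008 and 0.008 m and y of red_tin_center in the frame of gap_left between -0.009 and 0.009 m and z of red_tin_center in the frame of gap_left between -0.007 and 0.007 m) and (x of blue_tin_center in the frame of gap_right between -0.008 and 0.008 m and y of blue_tin_center in the frame of gap_right between -0.009 and 0.009 m and z of blue_tin_center in the frame of gap_right between -0.007 and 0.007 m)) or ((x of red_tin_center in the frame of gap_right between -0.008 and 0.008 m and y of red_tin_center in the frame of gap_right between -0.009 and 0.009 m and z of red_tin_center in the frame of gap_right between -0.007 and 0.007 m) and (x of blue_tin_center in the frame of gap_left between -0.008 and 0.008 m and y of blue_tin_center in the frame of gap_left between -0.009 and 0.009 m and z of blue_tin_center in the frame of gap_left between -0.007 and 0.007 m))) and angle between red_tin_center's own x axis and vertical between 1.3 and 1.84 rad and angle between the x axis of each of red_tin_center, blue_tin_center and the y axis of gap_left, either way round below 0.3 rad and linear speed of each of red_tin, blue_tin below 0.02 m/s and contact force between each of red_tin, blue_tin and the fingers below 0.05 N and angle between blue_tin_center's own x axis and vertical between 1.3 and 1.84 rad); the robot touches nothing.
It fails at once if the mouse figurine is shifted by more than 30 mm (distance of mouse_center from where it was at the start of the episode above 0.03 m).
It fails at once if the sharpener is shifted by more than 30 mm (distance of sharpener_center from where it was at the start of the episode above 0.03 m).
It fails at once if the pencil grip is shifted by more than 30 mm (distance of pencil_grip_center from where it was at the start of the episode above 0.03 m).
It fails at once if the marble leaves its dish (moved more than 50 mm) (distance of marble_center from where it was at the start of the episode above 0.05 m).
It also fails if it takes over 64 s, if anything falls off the work surface, if the arm or the gripper's body presses on something with over 40 N, if the wrist force passes 120 N, or if a joint passes its speed limit or range.

## Working session

There is one attempt and no reset: what is moved stays moved. The work goes in short steps, Python scripts to look and compute and a tool call to move; the robot and the scene stay as the last step left them, time stands still between calls to the robot, and variables do not carry over. Pictures are saved under pics/ and viewed, about 8 in all and at most 12, crops included, and the job is handed in when it is done.

Besides the shell and the picture viewer there is one more tool, called after "Call:" by a JSON object that holds its "api" and its "payload", one argument or row to a line. step_arm: Moves the arm, as the interface text tells. Shifts and turns lie within -1 to 1; 1 stands for 10 cm of shift or 5 degrees of turn. Its arguments: {"type":"object","properties":{"targets":{"type":"array","items":{"type":"number"}}},"required":["targets"]}

```bash
mkdir -p pics; ls; python3 - <<'E'
from station import *
import cv2,numpy as np
print(read_state())
for n in ["scene","top"]:
    p=get_image(n); cv2.imwrite(f"pics/{n}0.png",p["pixels"])
    print(n,p["intrinsics"],p["D"],np.round(p["pose"],3).tolist())
    for t in ["red_tin_center","blue_tin_center","shutter_fin","caddy","easel_a","shutter","mouse_center","sharpener_center","pencil_grip_center","marble_center"]:
        try: print(t,[(round(d["score"],2),d["bbox"],int(d["region"].sum())) for d in silhouettes(p,t)])
        except Exception as e: print(t,e)
E
```

```text
pics
{'time_s': 0.0, 'joints': array([-1.55311383e+00,  1.59068812e-01,  1.59818764e+00, -2.84485937e-05,
        1.38620795e+00, -2.10117648e-01]), 'joint_velocities': array([0.00038152, 0.00110878, 0.00181329, 0.00150707, 0.00044625,
       0.00070679]), 'effort': array([ 4.81428578e-04, -3.85558641e+01, -3.22118533e+01,  7.02694058e-02,
        3.75534897e-02, -1.25080437e-04]), 'ee_pos': array([ 0.12980524, -0.55954546,  0.22463014]), 'orientation': array([ 9.93519663e-01,  1.13656514e-01,  7.59928133e-05, -9.32885245e-04]), 'contact_force': array([0.58029477, 0.81780826, 0.74362924]), 'ft_torque': array([-0.02224757, -0.07599725,  0.02665796]), 'opening': 0.091757682604965}
scene [[469.85017099   0.         322.53198517]
 [  0.         469.85017099 202.01818149]
 [  0.           0.           1.        ]] [-0.04976982  0.          0.          0.          0.        ] [[-0.587, 0.551, -0.593, 1.113], [0.809, 0.396, -0.434, 0.418], [-0.004, -0.735, -0.678, 0.703], [0.0, 0.0, 0.0, 1.0]]
red_tin_center [(0.8, [448.0, 221.0, 46.4, 39.6], 1264)]
blue_tin_center [(0.93, [328.5, 204.1, 31
[... 1096 characters left out ...]
(0.94, [190.9, 212.9, 37.1, 20.7], 461), (0.16, [408.1, 140.1, 83.3, 102.7], 6946)]
blue_tin_center [(0.86, [282.8, 217.7, 32.0, 35.4], 767), (0.76, [243.7, 160.9, 29.7, 37.2], 833), (0.71, [339.1, 169.8, 33.6, 31.0], 823), (0.65, [286.4, 169.0, 33.2, 19.8], 447)]
shutter_fin [(0.89, [424.5, 176.1, 65.6, 53.4], 2758)]
caddy [(0.83, [409.8, 141.7, 82.8, 100.8], 6921)]
easel_a [(0.92, [198.5, 205.2, 31.5, 35.3], 434), (0.73, [287.1, 165.4, 33.0, 41.1], 355)]
shutter [(0.59, [427.0, 180.1, 62.8, 45.9], 2722), (0.33, [246.0, 251.3, 13.4, 4.7], 90)]
mouse_center [(0.6, [278.2, 129.7, 14.6, 16.5], 174)]
sharpener_center []
pencil_grip_center [(0.44, [244.7, 249.4, 14.1, 5.2], 79)]
marble_center []
```

```bash
python3 - <<'E'
import cv2
a=cv2.imread("pics/top0.png")[100:290,150:530]
cv2.imwrite("pics/v1.png",cv2.resize(a,None,fx=2.1,fy=2.1,interpolation=2))
a=cv2.imread("pics/scene0.png")[90:360,150:520]
cv2.imwrite("pics/v2.png",cv2.resize(a,None,fx=2.1,fy=2.1,interpolation=2))
E
```

```text
(no output)
```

View pics/v1.png

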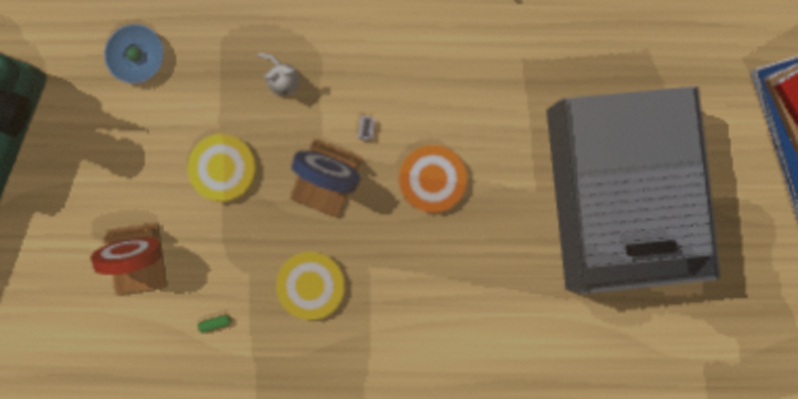

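View pics/v2.png

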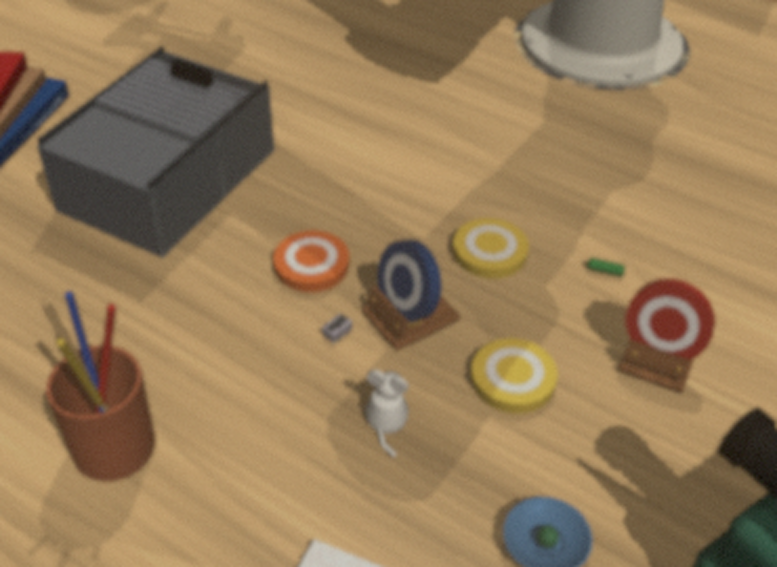

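Top crop: red tin on its easel at crop (127,254), full-image pixel (210,222). Blue tin on its easel at crop (327,170), full (305,181). The caddy is at the right with its fin at crop (652,248), full (460,218). The look-alikes are flat yellow and orange discs at (256,180), (298,235) and (356,185). The scene view agrees: blue is the only blue disc on an easel, at (345,223), and red is at (470,241).

```bash
cat > h.py <<'E'
from station import *
import cv2,numpy as np
from scipy.optimize import minimize
from scipy.spatial.transform import Rotation as R
def proj(p,X):
    T=np.linalg.inv(p["pose"]); 
    return cv2.projectPoints(np.asarray(X,float).reshape(-1,3),cv2.Rodrigues(T[:3,:3])[0],T[:3,3],p["intrinsics"],np.array(p["D"]))[0][:,0]
def ray(p,uv):
    n=cv2.undistortPoints(np.array([[uv]],float),p["intrinsics"],np.array(p["D"]))[0,0]
    d=p["pose"][:3,:3]@[n[0],n[1],1]; return p["pose"][:3,3],d
def atz(p,uv,z):
    o,d=ray(p,uv); return o+d*(z-o[2])/d[2]
def hullmask(p,X,S=4):
    m=np.zeros((400*S,640*S),np.uint8)
    h=cv2.convexHull((proj(p,X)*S+S/2-.5).astype(np.float32)).round().astype(np.int32)
    cv2.fillConvexPoly(m,h,255)
    return cv2.resize(m,(640,400),interpolation=cv2.INTER_AREA)/255.
def iou(m,r): return np.minimum(m,r).sum()/np.maximum(m,r).sum()
def disc(q):  # x,y,z,yaw,tilt : normal = (cos tilt cos yaw, cos tilt sin yaw, sin tilt)
    x,y,z,a,t=q; n=np.array([np.cos(t)*np.cos(a),np.cos(t)*np.sin(a),np.sin(t)])
    u=np.array([-np.sin(a),np.cos(a),0]); v=np.cross(n,u)
    th=np.linspace(0,2*np.pi,48,endpoint=False)
    c=.038*(np.cos(th)[:,None]*u+np.sin(th)[:,None]*v)
    return np.array([x,y,z])+np.vstack([c+.007*n,c-.007*n])
def box(q):
    x,y,a=q; P=np.array([[i*.104,j*.074,k] for i in(-1,1) for j in(-1,1) for k in(0,.09)])
    return P@R.from_euler('z',a).as_matrix().T+[x,y,0]
def fit(f,q0,views,scale):
    g=lambda s:-sum(iou(hullmask(p,f(q0+s*scale)),r) for p,r in views)
    best=None
    sim=np.vstack([np.zeros(len(q0)),np.eye(len(q0))])
    r=minimize(g,np.zeros(len(q0)),method='Nelder-Mead',options=dict(initial_simplex=sim,maxiter=400,xatol=.01,fatol=1e-5))
    r=minimize(g,r.x,method='Nelder-Mead',options=dict(initial_simplex=r.x+.5*sim,maxiter=400,xatol=.01,fatol=1e-5))
    return q0+r.x*scale,[iou(hullmask(p,f(q0+r.x*scale)),r_) for p,r_ in views]
E
python3 - <<'E'
from h import *
s=get_image("scene");t=get_image("top")
def pick(p,n,uv):
    L=[d for d in silhouettes(p,n) if np.hypot(d["bbox"][0]+d["bbox"][2]/2-uv[0],d["bbox"][1]+d["bbox"][3]/2-uv[1])<15]
    return L[0]["region"] if L else None
def colour(p,uv,hr):
    hsv=cv2.cvtColor(p["pixels"],cv2.COLOR_BGR2HSV); print(hsv[uv[1],uv[0]])
for n,us,ut in [("red_tin_center",(471,241),(209,223)),("blue_tin_center",(344,223),(303,179))]:
    vs=[(p,r) for p,r in((s,pick(s,n,us)),(t,pick(t,n,ut))) if r is not None]
    c=atz(t,ut,.07)
    for a in (0,.5,-.5):
        q,i=fit(disc,np.array([c[0],c[1],.06,a,.35]),vs,np.array([.015,.015,.015,.4,.1]))
        print(n,np.round(q,4),np.round(i,3))
vs=[(s,silhouettes(s,"caddy")[0]["region"]),(t,silhouettes(t,"caddy")[0]["region"])]
c=atz(t,(451,191),.09)
q,i=fit(box,np.array([c[0],c[1],0.05]),vs,np.array([.02,.02,.1])); print("caddy",np.round(q,4),i)
for p,w in((t,(435,205,490,232)),(s,(225,110,262,135))):
    g=p["pixels"].max(2)[w[1]:w[3],w[0]:w[2]].astype(int); m=(g<42)
    n,l,st,ce=cv2.connectedComponentsWithStats(m.astype(np.uint8)); 
    print(g.min(),[(st[k].tolist(),np.round(ce[k]+[w[0],w[1]],1).tolist(),np.round(atz(p,ce[k]+[w[0],w[1]],.11),4).tolist()) for k in range(1,n) if st[k][4]>15])
for n,uv in(("mouse",(285,138)),("sharp",(324,161)),("grip",(252,253)),("marble",(214,126))): print(n,np.round(atz(t,uv,.02),3))
E
```

```text
red_tin_center [0.4757 0.2886 0.0547 0.1367 0.3156] [0.893 0.932]
red_tin_center [0.4757 0.2885 0.0544 0.1302 0.3151] [0.893 0.932]
red_tin_center [0.4757 0.2888 0.0541 0.1382 0.3156] [0.894 0.932]
blue_tin_center [ 0.5687  0.0713  0.0669 -0.3804  0.3328] [0.952]
blue_tin_center [ 0.5682  0.0711  0.0741 -0.3807  0.3287] [0.951]
blue_tin_center [ 0.5689  0.0715  0.0637 -0.3821  0.3334] [0.953]
caddy [ 0.551  -0.2668  0.1009] [np.float64(0.9679728764092342), np.float64(0.9773068806752783)]
33 [([14, 10, 23, 7, 93], [461.0, 217.9], [0.4878, -0.2735, 0.11]), ([43, 18, 8, 7, 37], [481.0, 225.6], [0.4712, -0.3182, 0.11])]
30 [([7, 9, 18, 11, 103], [240.4, 124.3], [0.4936, -0.2665, 0.11])]
mouse [0.674 0.12  0.02 ]
sharp [0.62  0.027 0.02 ]
grip [0.401 0.194 0.02 ]
marble [0.703 0.292 0.02 ]
```

```bash
cat >> h.py <<'E'
def down(yaw,lean=0.):
    """tool pointing down, tool x at yaw; lean>0: tool tilts so that fingers point forward-down along +x(yaw)"""
    z=np.array([np.sin(lean)*np.cos(yaw),np.sin(lean)*np.sin(yaw),-np.cos(lean)])
    y=np.array([np.sin(yaw),-np.cos(yaw),0]); x=np.cross(y,z)
    return np.c_[x,y,z]
def plan(way,grip,cur=None,dec=2):
    """way: list of (pos,Rmat,nrows)"""
    if cur is None:
        s=read_state(); p=np.array(s["ee_pos"]); Q=R.from_quat(s["orientation"]).as_matrix()
    else: p,Q=cur
    out=[]
    for P,T,n in way:
        P=np.array(P)
        for k in range(n):
            d=Q.T@(P-p)/(n-k); w=R.from_matrix(Q.T@T).as_rotvec()/(n-k)
            a=np.round(d*10,dec); b=np.round(np.degrees(w)/5,dec)
            if np.linalg.norm(d)>.05 or abs(b).max()>1: print("TOO BIG",np.linalg.norm(d),b)
            out.append([*a,*b,grip]); p=p+Q@a/10; Q=Q@R.from_rotvec(np.radians(b*5)).as_matrix()
    for i in range(0,len(out),10): print("["+",".join(f"{v+0:g}" for r in out[i:i+10] for v in r)+"]")
    return p,Q
CX,CY,CA=.551,-.2668,.1009
def cad(x,y,z): return np.array([CX+np.cos(CA)*x-np.sin(CA)*y,CY+np.sin(CA)*x+np.cos(CA)*y,z])
E
python3 - <<'E'
from h import *
c=plan([(cad(-.108,0,.2),down(CA),10)],-1)
plan([(cad(-.108,0,.112),down(CA),4),(cad(-.108,0,.112),down(CA),1)],-1,c)
E
```

```text
[0.37,-0.2,0.03,0,0,0.15,-1,0.37,-0.21,0.03,0,0,0.14,-1,0.36,-0.21,0.02,0,0,0.15,-1,0.36,-0.22,0.03,0,0,0.14,-1,0.36,-0.22,0.02,0,0,0.15,-1,0.36,-0.23,0.03,0,0,0.14,-1,0.35,-0.23,0.02,0,0,0.15,-1,0.35,-0.24,0.03,0,0,0.14,-1,0.35,-0.24,0.02,0,0,0.15,-1,0.34,-0.25,0.03,0,0,0.14,-1]
[0,0,0.22,0,0,0,-1,0,0,0.22,0,0,0,-1,0,0,0.22,0,0,0,-1,0,0,0.22,0,0,0,-1,0,0,0,0,0,0,-1]
```

Call:
{"api": "step_arm", "payload": {
  "targets": [0.37,-0.2,0.03,0,0,0.15,-1,0.37,-0.21,0.03,0,0,0.14,-1,0.36,-0.21,0.02,0,0,0.15,-1,0.36,-0.22,0.03,0,0,0.14,-1,0.36,-0.22,0.02,0,0,0.15,-1,0.36,-0.23,0.03,0,0,0.14,-1,0.35,-0.23,0.02,0,0,0.15,-1,0.35,-0.24,0.03,0,0,0.14,-1,0.35,-0.24,0.02,0,0,0.15,-1,0.34,-0.25,0.03,0,0,0.14,-1]
}}

```text
time_s: 2.5
ee_pos: [0.445, -0.2763, 0.1998]
orientation: [0.999, 0.05, 0.0, 0.0]
contact_force: [-0.1, 0.1, 0.6]
opening: 0.0142
```

Call:
{"api": "step_arm", "payload": {
  "targets": [0,0,0.22,0,0,0,-1,0,0,0.22,0,0,0,-1,0,0,0.22,0,0,0,-1,0,0,0.22,0,0,0,-1,0,0,0,0,0,0,-1]
}}

```text
time_s: 3.0
ee_pos: [0.4419, -0.2757, 0.1085]
orientation: [0.999, 0.051, -0.002, -0.002]
contact_force: [0.0, 1.2, 0.3]
opening: 0.0002
```

```bash
python3 - <<'E'
from h import *
s=read_state();print(s["ee_pos"],s["orientation"],s["contact_force"],s["opening"])
p=get_image("wrist");cv2.imwrite("pics/w1.png",p["pixels"]);print(np.round(p["pose"],3).tolist(),p["intrinsics"])
T=np.eye(4);T[:3,:3]=R.from_quat(s["orientation"]).as_matrix();T[:3,3]=s["ee_pos"]
print("cam in tool",np.round(np.linalg.inv(T)@p["pose"],3).tolist())
plan([(cad(-.108,0,.112),down(CA),1),(cad(-.05,0,.112),down(CA),5)],-1)
E
```

```text
[ 0.44191334 -0.2757273   0.10854777] [ 0.99871289  0.05061688 -0.00215699 -0.00241634] [0.03086775 1.23704996 0.25055468] 0.00024073071124435584
[[0.101, -0.953, -0.287, 0.523], [-0.995, -0.098, -0.025, -0.269], [-0.004, 0.288, -0.958, 0.268], [0.0, 0.0, 0.0, 1.0]] [[356.86800147   0.         315.7914971 ]
 [  0.         356.86800147 203.48087243]
 [  0.           0.           1.        ]]
cam in tool [[-0.0, -0.959, -0.284, 0.08], [1.0, -0.0, 0.001, 0.001], [-0.001, -0.284, 0.959, -0.159], [0.0, 0.0, 0.0, 1.0]]
[0.01,0.01,-0.02,-0.03,0.02,0,-1,0.12,0,0,0,0,0,-1,0.11,0,0,0,0,0,-1,0.12,0,0,0,0,0,-1,0.11,0,0,0,0,0,-1,0.12,0,0,0,0,0,-1]
```

View pics/w1.png

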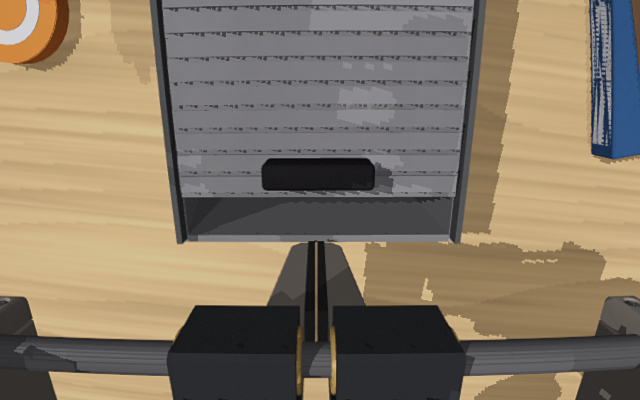

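Wrist view: the shutter is partly open, the black fin is centred at (318,174) and the closed fingers line up at (316,300). I'll push now.

Call:
{"api": "step_arm", "payload": {
  "targets": [0.01,0.01,-0.03,-0.03,0.02,0,-1,0.15,0,0,0,0,0,-1,0.15,0,0,0,0,0,-1,0.15,0,0,0,0,0,-1,0.15,0,0,0,0,0,-1,0.15,0,0,0,0,0,-1,0.1,0,0,0,0,0,-1,0,0,0,0,0,0,-1]
}}

```text
time_s: 3.85
ee_pos: [0.531, -0.2704, 0.1163]
orientation: [0.999, 0.051, 0.002, 0.002]
contact_force: [-0.4, 0.9, 0.9]
opening: 0.0005
```

Call:
{"api": "step_arm", "payload": {
  "targets": [0.06,0,0,0,0,0,-1,0.06,0,0,0,0,0,-1,0,0,0,0,0,0,-1]
}}

```text
time_s: 4.15
ee_pos: [0.5419, -0.2687, 0.115]
orientation: [0.999, 0.051, 0.001, 0.001]
contact_force: [-0.5, 0.0, -0.7]
opening: 0.0002
```

Call:
{"api": "step_arm", "payload": {
  "targets": [0.05,0,0,0,0,0,-1,0.05,0,0,0,0,0,-1,0,0,0,0,0,0,-1]
}}

```text
time_s: 4.45
ee_pos: [0.5447, -0.2683, 0.1146]
orientation: [0.999, 0.051, -0.008, 0.0]
contact_force: [-27.3, -0.6, 16.5]
opening: 0.0003
```

Call:
{"api": "step_arm", "payload": {
  "targets": [-0.2,0,0,0,0,0,-1,-0.1,0,-0.2,0,0,0,1,0,0,-0.4,0,0,0,1,0,0,-0.4,0,0,0,1,0,0,0,0,0,0,1,0,0,0,0,0,0,1]
}}

```text
time_s: 5.05
ee_pos: [0.5219, -0.2707, 0.2157]
orientation: [0.999, 0.051, 0.002, 0.002]
contact_force: [0.5, 1.1, -1.4]
opening: 0.0383
```

```bash
python3 - <<'E'
from h import *
s=read_state();print(s["ee_pos"],s["contact_force"],s["opening"])
p=get_image("wrist");cv2.imwrite("pics/w2.png",p["pixels"])
import pickle;pickle.dump(p,open("w2.pkl","wb"))
for n,c in [("gapL",(-.054,.028)),("gapR",(-.054,-.028))]: print(n,proj(p,[cad(*c,.046),cad(*c,.04),cad(*c,.006)]).round(1).tolist())
print(proj(p,[cad(x,y,.09) for x,y in((-.104,.074),(-.104,-.074))]).round(1).tolist())
print(proj(p,[cad(-.054+a,y+b,.04) for y in(.028,-.028) for a in(-.02,.02) for b in(-.0125,.0125)]).round(1).tolist())
E
```

```text
[ 0.52188857 -0.27069751  0.21568597] [ 0.45027842  1.07712847 -1.36140025] 0.03831051098919195
gapL [[284.2, 211.7], [284.7, 209.8], [287.2, 200.4]]
gapR [[342.0, 211.6], [341.6, 209.8], [339.2, 200.4]]
[[230.3, 280.0], [395.8, 279.6]]
[[297.7, 228.9], [272.7, 228.9], [297.1, 190.1], [271.3, 190.1], [353.6, 228.8], [328.7, 228.9], [354.9, 190.1], [329.1, 190.1]]
```

View pics/w2.png

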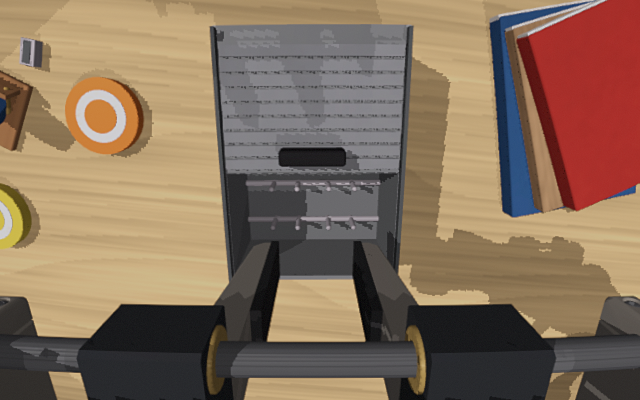

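The shutter is open with the fin at (312,157). The well shows rails at rows 184 and 219 and tines near columns 273, 297, 328 and 353. I'll enlarge the well with the predicted tine tops overlaid.

```bash
python3 - <<'E'
from h import *
import pickle
p=pickle.load(open("w2.pkl","rb"))
im=cv2.resize(p["pixels"][165:290,220:405],None,fx=4,fy=4,interpolation=cv2.INTER_NEAREST)
def dot(X,c):
    for u in proj(p,X): cv2.circle(im,tuple(int(v) for v in ((u-[220,165])*4+2)),3,c,-1)
dot([cad(-.054+a,y+b,.04) for y in(.028,-.028) for a in(-.02,.02) for b in(-.0125,.0125)],(0,0,255))
dot([cad(x,y,.09) for x,y in((-.104,.074),(-.104,-.074))],(0,255,0))
cv2.imwrite("pics/w2c.png",im)
E
```

```text
(no output)
```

View pics/w2c.png

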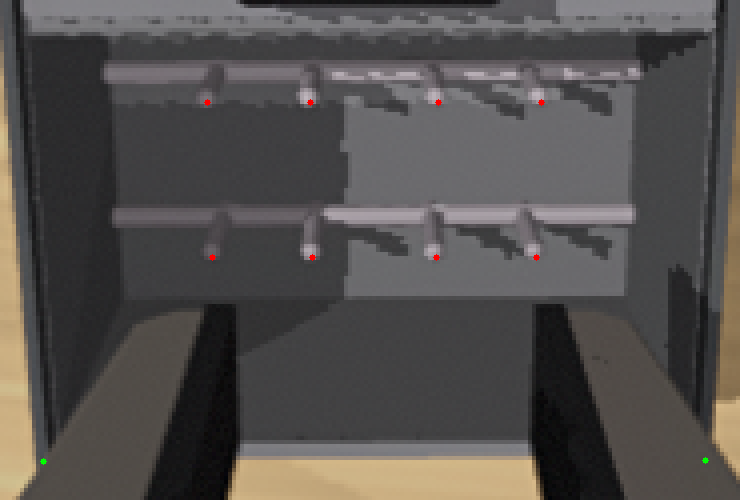

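```bash
python3 - <<'E'
from h import *
s=read_state();print(s["joints"].round(3))
p=get_image("top")
c=plan([([.50,.06,.22],down(.1),8)],0.1)
plan([([.45,.22,.22],down(.1),4)],0.1,c)
E
```

```text
[-0.684  0.196  1.578 -0.     1.366  0.786]
[0.02,-0.41,-0.01,0,0,0,0.1,0.02,-0.41,-0.01,0,0,0,0.1,0.01,-0.41,-0.01,0,0,0,0.1,0.02,-0.41,-0.01,0,0,0,0.1,0.01,-0.42,-0.01,0,0,0,0.1,0.02,-0.41,-0.01,0,0,0,0.1,0.01,-0.42,-0.01,0,0,0.01,0.1,0.02,-0.41,0,0,0,0,0.1]
[-0.08,-0.41,0,0,0,0,0.1,-0.09,-0.41,0,0,0,0,0.1,-0.08,-0.41,0,0,0,0,0.1,-0.09,-0.41,0,0,0,0,0.1]
```

Call:
{"api": "step_arm", "payload": {
  "targets": [0.02,-0.41,-0.01,0,0,0,0.1,0.02,-0.41,-0.01,0,0,0,0.1,0.01,-0.41,-0.01,0,0,0,0.1,0.02,-0.41,-0.01,0,0,0,0.1,0.01,-0.42,-0.01,0,0,0,0.1,0.02,-0.41,-0.01,0,0,0,0.1,0.01,-0.42,-0.01,0,0,0,0.1,0.02,-0.41,0,0,0,0,0.1,0,0,0,0,0,0,0.1,0,0,0,0,0,0,0.1]
}}

```text
time_s: 6.15
ee_pos: [0.4998, 0.0598, 0.2193]
orientation: [0.999, 0.052, -0.001, 0.001]
contact_force: [0.5, -0.1, -0.2]
opening: 0.0506
```

```bash
python3 - <<'E'
from h import *
import pickle
s=read_state();print(s["ee_pos"])
p=get_image("wrist");cv2.imwrite("pics/w3.png",p["pixels"])
d=dict(p=p)
for n in("red_tin_center","blue_tin_center"):
    d[n]=silhouettes(p,n); print(n,[(round(e["score"],2),e["bbox"],e["region"].sum()) for e in d[n]])
print(proj(p,[[.4757,.2886,.0547],[.5687,.0713,.0669]]).round())
pickle.dump(d,open("w3.pkl","wb"))
E
```

```text
[0.49983642 0.05981631 0.21925261]
red_tin_center [(0.57, [31.9, 165.5, 90.1, 52.4], np.int64(3507))]
blue_tin_center [(0.95, [270.1, 78.8, 83.0, 59.6], np.int64(3334)), (0.66, [388.3, 87.1, 81.9, 74.8], np.int64(4601)), (0.62, [154.8, 46.6, 76.2, 86.4], np.int64(5041)), (0.41, [268.2, 63.9, 82.3, 91.1], np.int64(1759)), (0.17, [620.3, 97.6, 19.7, 89.8], np.int64(904))]
[[ 75. 188.]
 [309. 111.]]
```

Call:
{"api": "step_arm", "payload": {
  "targets": [-0.08,-0.41,0,0,0,0,0.1,-0.09,-0.41,0,0,0,0,0.1,-0.08,-0.41,0,0,0,0,0.1,-0.09,-0.41,0,0,0,0,0.1,0,0,0,0,0,0,0.1,0,0,0,0,0,0,0.1]
}}

```text
time_s: 6.9
ee_pos: [0.4506, 0.2184, 0.2202]
orientation: [0.999, 0.051, 0.001, 0.002]
contact_force: [0.9, -0.1, 0.2]
opening: 0.0503
```

```bash
python3 - <<'E'
from h import *
import pickle
s=read_state();print(s["ee_pos"])
p=get_image("wrist");cv2.imwrite("pics/w4.png",p["pixels"])
d=dict(p=p)
for n in("red_tin_center","blue_tin_center"): d[n]=silhouettes(p,n)
pickle.dump(d,open("w4.pkl","wb"))
a=pickle.load(open("w3.pkl","rb"))
for n,q0 in(("red_tin_center",[.4757,.2886,.056,.135,.35]),("blue_tin_center",[.5687,.0713,.06,-.38,.35])):
    q0=np.array(q0); vs=[]
    for D in(a,d):
        m=hullmask(D["p"],disc(q0)); L=sorted([(iou(m,e["region"]),i) for i,e in enumerate(D[n])])
        if L and L[-1][0]>.3: vs.append((D["p"],D[n][L[-1][1]]["region"])); print(n,L[-1],D[n][L[-1][1]]["bbox"])
    if vs:
        print(n,*[x.round(4) if hasattr(x,'round') else np.round(x,3) for x in fit(disc,q0,vs,np.array([.008,.008,.008,.15,.05]))])
E
```

```text
[0.45056637 0.21836266 0.22016371]
red_tin_center (np.float64(0.875499346347031), 0) [31.9, 165.5, 90.1, 52.4]
red_tin_center (np.float64(0.9236725091380552), 0) [199.9, 126.9, 85.1, 54.1]
red_tin_center [0.4753 0.2879 0.0516 0.1593 0.3431] [0.957 0.962]
blue_tin_center (np.float64(0.8606978313213236), 0) [270.1, 78.8, 83.0, 59.6]
blue_tin_center (np.float64(0.8817304251920871), 2) [456.1, 43.6, 79.6, 61.9]
blue_tin_center [ 0.5699  0.0694  0.0513 -0.3823  0.3422] [0.946 0.966]
```

```bash
python3 - <<'E'
from h import *
import pickle
o=[]
for f,w in(("w4",(180,100)),("w3",(250,55))):
    p=pickle.load(open(f+".pkl","rb"))["p"]; im=cv2.resize(p["pixels"][w[1]:w[1]+110,w[0]:w[0]+125],None,fx=3,fy=3)
    for q in([.4753,.2879,.0516,.159,.343],[.5699,.0694,.0513,-.382,.342]):
        h=cv2.convexHull(((proj(p,disc(q))-w)*3).astype(np.float32)).astype(int); cv2.polylines(im,[h],True,(0,255,0),1)
    o.append(im)
cv2.imwrite("pics/v6.png",np.hstack(o))
qr=[.4753,.2879,.0516]; y=.159+np.pi/2
def tool(lab,t):  # tool y=+n tool z=-v
    n=np.array([np.cos(t)*np.cos(lab),np.cos(t)*np.sin(lab),np.sin(t)]); v=np.array([-np.sin(t)*np.cos(lab),-np.sin(t)*np.sin(lab),np.cos(t)])
    return np.c_[np.cross(n,-v),n,-v],v
T,v=tool(.159,.345); print(T.round(3))
qr=np.array(qr)
c=plan([(qr+v*.12,T,20)],0.1)
plan([(qr+v*.017,T,5)],0.1,c)
E
```

```text
[[-0.158  0.929  0.334]
 [ 0.987  0.149  0.054]
 [ 0.     0.338 -0.941]]
[0,-0.03,0.03,-0.15,0.16,-0.92,0.1,0,-0.03,0.03,-0.15,0.16,-0.92,0.1,0,-0.03,0.03,-0.15,0.16,-0.92,0.1,0,-0.03,0.03,-0.15,0.16,-0.92,0.1,0,-0.04,0.03,-0.15,0.16,-0.93,0.1,0.01,-0.03,0.02,-0.15,0.16,-0.92,0.1,0.01,-0.03,0.02,-0.15,0.16,-0.93,0.1,0.01,-0.03,0.02,-0.15,0.16,-0.92,0.1,0.01,-0.03,0.02,-0.15,0.16,-0.92,0.1,0.02,-0.03,0.02,-0.15,0.16,-0.93,0.1]
[0.02,-0.03,0.03,-0.15,0.16,-0.92,0.1,0.02,-0.03,0.02,-0.15,0.16,-0.93,0.1,0.02,-0.03,0.02,-0.15,0.16,-0.92,0.1,0.03,-0.03,0.03,-0.15,0.16,-0.93,0.1,0.03,-0.03,0.02,-0.15,0.17,-0.92,0.1,0.03,-0.02,0.03,-0.15,0.16,-0.93,0.1,0.03,-0.02,0.03,-0.15,0.17,-0.92,0.1,0.03,-0.02,0.02,-0.15,0.16,-0.93,0.1,0.03,-0.02,0.03,-0.15,0.17,-0.92,0.1,0.04,-0.02,0.02,-0.16,0.16,-0.93,0.1]
[0,0,0.21,0,0,0,0.1,0,0,0.21,0,0,0,0.1,0,0,0.2,0,0,0,0.1,0,0,0.21,0,0,0,0.1,0,0,0.2,0,0,0,0.1]
```

View pics/v6.png

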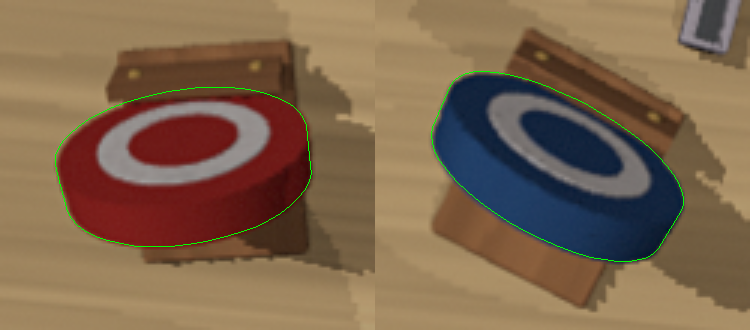

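The model outlines match the red tin on its easel (left) and the blue tin on its easel (right). Both are confirmed. Red goes first.

Call:
{"api": "step_arm", "payload": {
  "targets": [0,-0.03,0.03,-0.15,0.16,-0.92,0.1,0,-0.03,0.03,-0.15,0.16,-0.92,0.1,0,-0.03,0.03,-0.15,0.16,-0.92,0.1,0,-0.03,0.03,-0.15,0.16,-0.92,0.1,0,-0.04,0.03,-0.15,0.16,-0.93,0.1,0.01,-0.03,0.02,-0.15,0.16,-0.92,0.1,0.01,-0.03,0.02,-0.15,0.16,-0.93,0.1,0.01,-0.03,0.02,-0.15,0.16,-0.92,0.1,0.01,-0.03,0.02,-0.15,0.16,-0.92,0.1,0.02,-0.03,0.02,-0.15,0.16,-0.93,0.1]
}}

```text
time_s: 8.05
ee_pos: [0.444, 0.2476, 0.1935]
orientation: [0.894, 0.438, 0.071, 0.062]
contact_force: [0.4, -0.2, 0.1]
opening: 0.05
```

Call:
{"api": "step_arm", "payload": {
  "targets": [0.02,-0.03,0.03,-0.15,0.16,-0.92,0.1,0.02,-0.03,0.02,-0.15,0.16,-0.93,0.1,0.02,-0.03,0.02,-0.15,0.16,-0.92,0.1,0.03,-0.03,0.03,-0.15,0.16,-0.93,0.1,0.03,-0.03,0.02,-0.15,0.17,-0.92,0.1,0.03,-0.02,0.03,-0.15,0.16,-0.93,0.1,0.03,-0.02,0.03,-0.15,0.17,-0.92,0.1,0.03,-0.02,0.02,-0.15,0.16,-0.93,0.1,0.03,-0.02,0.03,-0.15,0.17,-0.92,0.1,0.04,-0.02,0.02,-0.16,0.16,-0.93,0.1]
}}

```text
time_s: 9.05
ee_pos: [0.4349, 0.2816, 0.1646]
orientation: [0.638, 0.751, 0.131, 0.112]
contact_force: [0.5, 0.6, 0.2]
opening: 0.0507
```

```bash
cat >> h.py <<'E'
def tool(lab,t):  # tool y=+n tool z=-v
    n=np.array([np.cos(t)*np.cos(lab),np.cos(t)*np.sin(lab),np.sin(t)]); v=np.array([-np.sin(t)*np.cos(lab),-np.sin(t)*np.sin(lab),np.cos(t)])
    return np.c_[np.cross(n,-v),n,-v],v
E
python3 - <<'E'
from h import *
s=read_state();print(s["ee_pos"],s["joints"].round(2),s["time_s"])
T,v=tool(.159,.345);q=np.array([.4753,.2879,.0516])
print("err in tool",(T.T@(s["ee_pos"]-q)).round(4))
plan([(q+v*.06,T,3),(q+v*.06,T,1),(q+v*.017,T,4),(q+v*.017,T,1)],0.1)
E
```

```text
[0.43490328 0.28163985 0.16458578] [ 0.39 -0.17  2.09 -0.1   0.89  0.28] 9.05
err in tool [ 0.0002 -0.0003 -0.1202]
[0,0,0.2,0,0,0.01,0.1,0,0,0.2,0,0,0.01,0.1,0,0,0.2,0.01,0,0.02,0.1,0,0,0,0,0,0,0.1,0,0,0.11,0,0,0,0.1,0,0,0.11,0,0,0,0.1,0,0,0.11,0,0,0,0.1,0,0,0.1,0,0,0,0.1,0,0,0,0,0,0,0.1]
```

Call:
{"api": "step_arm", "payload": {
  "targets": [0,0,0.2,0,0,0.01,0.1,0,0,0.2,0,0,0.01,0.1,0,0,0.2,0.01,0,0.02,0.1,0,0,0,0,0,0,0.1,0,0,0.11,0,0,0,0.1,0,0,0.11,0,0,0,0.1,0,0,0.11,0,0,0,0.1,0,0,0.1,0,0,0,0.1,0,0,0,0,0,0,0.1]
}}

```text
time_s: 9.95
ee_pos: [0.4678, 0.2882, 0.0661]
orientation: [0.64, 0.75, 0.13, 0.11]
contact_force: [0.6, 0.1, 0.8]
opening: 0.0509
```

Call:
{"api": "step_arm", "payload": {
  "targets": [0,0,0,0,0,0,-1,0,0,0,0,0,0,-1,0,0,0,0,0,0,-1,0,0,0,0,0,0,-1,0,0,0,0,0,0,-1,0,0,0,0,0,0,-1,0,0,0,0,0,0,-1]
}}

```text
time_s: 10.65
ee_pos: [0.4692, 0.2888, 0.0685]
orientation: [0.639, 0.749, 0.132, 0.111]
contact_force: [1.8, 0.1, 0.8]
opening: 0.0139
```

```bash
python3 - <<'E'
from h import *
s=read_state();T,v=tool(.159,.345);q=np.array([.4753,.2879,.0516]); e=s["ee_pos"]
Q=R.from_quat(s["orientation"]).as_matrix(); print("tin in tool",(Q.T@(q-e)).round(4))
c=plan([(e+v*.06,T,5)],-1)
c=plan([([.44,.25,.21],down(CA+1.2),7),(cad(-.053,-.028,.21),down(CA),18)],-1,c)
print(c[0])
E
```

```text
tin in tool [-0.0019 -0.0003  0.0179]
[0,0,-0.12,0,0,0,-1,0,0,-0.12,0,0,0,-1,0,0,-0.12,0,-0.01,0,-1,0,0,-0.12,0.01,0,-0.01,-1,0,0,-0.12,0,-0.01,0,-1]
[-0.05,0.02,-0.12,0.56,-0.12,0.69,-1,-0.05,0.02,-0.12,0.56,-0.12,0.7,-1,-0.05,0.02,-0.12,0.56,-0.12,0.69,-1,-0.05,0.01,-0.12,0.55,-0.12,0.7,-1,-0.05,0.01,-0.12,0.56,-0.12,0.69,-1,-0.05,0,-0.13,0.55,-0.12,0.7,-1,-0.05,0,-0.12,0.56,-0.12,0.69,-1,-0.29,0.11,0,0,0,0.76,-1,-0.28,0.13,0,0,0,0.76,-1,-0.27,0.15,0,0,0,0.76,-1]
[-0.26,0.17,0,0,0,0.76,-1,-0.24,0.19,0,0,0,0.77,-1,-0.23,0.2,0,0,0,0.76,-1,-0.22,0.22,0,0,0,0.77,-1,-0.2,0.23,0,0,0,0.76,-1,-0.19,0.24,0,0,0,0.77,-1,-0.17,0.26,0,0,0,0.76,-1,-0.15,0.27,0,0,0,0.77,-1,-0.14,0.27,0,0,0,0.76,-1,-0.12,0.28,0,0,0,0.77,-1]
[-0.1,0.29,0,0,0,0.76,-1,-0.08,0.3,0,0,0,0.77,-1,-0.05,0.3,0,0,0,0.76,-1,-0.04,0.3,0,0,0,0.77,-1,-0.01,0.31,-0.01,0,0,0.76,-1]
[ 0.50121227 -0.3001883   0.21039088]
```

Call:
{"api": "step_arm", "payload": {
  "targets": [0,0,-0.12,0,0,0,-1,0,0,-0.12,0,0,0,-1,0,0,-0.12,0,0,0,-1,0,0,-0.12,0,0,0,-1,0,0,-0.12,0,0,0,-1]
}}

```text
time_s: 11.15
ee_pos: [0.4471, 0.285, 0.1243]
orientation: [0.64, 0.75, 0.13, 0.11]
contact_force: [-0.1, -0.6, -0.6]
opening: 0.0139
```

Call:
{"api": "step_arm", "payload": {
  "targets": [-0.05,0.02,-0.12,0.56,-0.12,0.69,-1,-0.05,0.02,-0.12,0.56,-0.12,0.7,-1,-0.05,0.02,-0.12,0.56,-0.12,0.69,-1,-0.05,0.01,-0.12,0.55,-0.12,0.7,-1,-0.05,0.01,-0.12,0.56,-0.12,0.69,-1,-0.05,0,-0.13,0.55,-0.12,0.7,-1,-0.05,0,-0.12,0.56,-0.12,0.69,-1,-0.29,0.11,0,0,0,0.76,-1,-0.28,0.13,0,0,0,0.76,-1,-0.27,0.15,0,0,0,0.76,-1]
}}

```text
time_s: 12.15
ee_pos: [0.4471, 0.1562, 0.2087]
orientation: [0.853, 0.523, -0.001, -0.002]
contact_force: [1.0, -0.1, -1.6]
opening: 0.0138
```

Call:
{"api": "step_arm", "payload": {
  "targets": [-0.26,0.17,0,0,0,0.76,-1,-0.24,0.19,0,0,0,0.77,-1,-0.23,0.2,0,0,0,0.76,-1,-0.22,0.22,0,0,0,0.77,-1,-0.2,0.23,0,0,0,0.76,-1,-0.19,0.24,0,0,0,0.77,-1,-0.17,0.26,0,0,0,0.76,-1,-0.15,0.27,0,0,0,0.77,-1,-0.14,0.27,0,0,0,0.76,-1,-0.12,0.28,0,0,0,0.77,-1]
}}

```text
time_s: 13.15
ee_pos: [0.4819, -0.1488, 0.2081]
orientation: [0.977, 0.214, -0.001, -0.002]
contact_force: [0.4, 0.3, -0.5]
opening: 0.0137
```

Call:
{"api": "step_arm", "payload": {
  "targets": [-0.1,0.29,0,0,0,0.76,-1,-0.08,0.3,0,0,0,0.77,-1,-0.05,0.3,0,0,0,0.76,-1,-0.04,0.3,0,0,0,0.77,-1,-0.01,0.31,-0.01,0,0,0.76,-1,0,0,0,0,0,0,-1,0,0,0,0,0,0,-1]
}}

```text
time_s: 13.85
ee_pos: [0.4999, -0.3001, 0.2085]
orientation: [0.999, 0.05, -0.001, -0.002]
contact_force: [0.3, 0.3, -1.0]
opening: 0.0138
```

```bash
python3 - <<'E'
from h import *
s=read_state();print(s["ee_pos"],s["orientation"],s["opening"],s["contact_force"])
p=get_image("wrist");t=get_image("top")
im=p["pixels"].copy()
g=lambda x,y,z:tuple(int(v) for v in proj(p,[cad(x,y,z)])[0])
for y in(.028,-.028): cv2.circle(im,g(-.053,y,.04),2,(0,255,255),-1)
cv2.imwrite("pics/w5.png",im)
Q=R.from_quat(s["orientation"]).as_matrix(); z=-np.pi/2
for e in silhouettes(p,"red_tin_center")[:2]:
    print(e["score"],e["bbox"])
    q0=np.array([*(s["ee_pos"]+Q@[-.002,0,.018]),CA-np.pi/2,0.])
    print(q0.round(4),iou(hullmask(p,disc(q0)),e["region"]))
    print(*fit(disc,q0,[(p,e["region"])],np.array([.004,.004,.004,.05,.05])))
plan([(cad(-.051,-.0275,.21),down(CA),1),(cad(-.051,-.0275,.075),down(CA),6),(cad(-.051,-.0275,.075),down(CA),2)],-1)
E
```

```text
[ 0.49985945 -0.30005781  0.20850817] [ 0.99872964  0.05034056 -0.00123102 -0.00184933] 0.01377276066979179 [ 0.25943723  0.30806576 -0.95359924]
0.69 [300.5, 184.9, 31.1, 146.0]
[ 0.4978 -0.3002  0.1905 -1.4699  0.    ] 0.8936531057904032
[ 4.98463104e-01 -3.00898129e-01  1.91095681e-01 -1.46997235e+00
 -2.34119279e-05] [np.float64(0.9778100353636947)]
[0.03,0,-0.01,-0.03,0.02,0.02,-1,0,0,0.22,0,0,0,-1,0,0,0.23,0,0,0,-1,0,0,0.22,0,0,0,-1,0,0,0.23,0,0,0,-1,0,0,0.22,0,0,0,-1,0,0,0.23,0,0,0,-1,0,0,0,0,0,0,-1,0,0,0,0,0,0,-1]
```

View pics/w5.png

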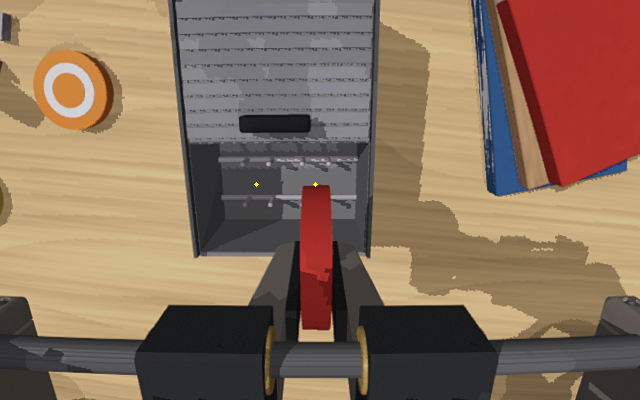

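The red tin is upright in the jaws at (316,258), over the right gap. Lowering it.

Call:
{"api": "step_arm", "payload": {
  "targets": [0.03,0,-0.01,-0.03,0.02,0.02,-1,0,0,0.22,0,0,0,-1,0,0,0.23,0,0,0,-1,0,0,0.22,0,0,0,-1,0,0,0.2,0,0,0,-1,0,0,0.15,0,0,0,-1,0,0,0.15,0,0,0,-1,0,0,0,0,0,0,-1]
}}

```text
time_s: 14.8
ee_pos: [0.5024, -0.2991, 0.0906]
orientation: [0.999, 0.05, -0.001, -0.001]
contact_force: [-1.0, 0.6, -0.4]
opening: 0.0137
```

Call:
{"api": "step_arm", "payload": {
  "targets": [0,0,0.1,0,0,0,-1,0,0,0.09,0,0,0,-1,0,0,0.05,0,0,0,-1,0,0,0,0,0,0,-1]
}}

```text
time_s: 15.2
ee_pos: [0.5031, -0.3, 0.068]
orientation: [0.999, 0.049, -0.0, -0.0]
contact_force: [-0.3, -0.1, -1.3]
opening: 0.0138
```

Call:
{"api": "step_arm", "payload": {
  "targets": [0,0,0.03,0,0,0,-1,0,0,0.01,0,0,0,-1,0,0,0,0,0,0,-1]
}}

```text
time_s: 15.5
ee_pos: [0.5036, -0.3005, 0.0649]
orientation: [0.999, 0.049, 0.0, 0.0]
contact_force: [-0.7, 0.0, -1.2]
opening: 0.0139
```

Call:
{"api": "step_arm", "payload": {
  "targets": [0,0,0.01,0,0,0,-1,0,0,0,0,0,0,-1]
}}

```text
time_s: 15.7
ee_pos: [0.5036, -0.3005, 0.064]
orientation: [0.999, 0.049, 0.0, 0.0]
contact_force: [0.7, -0.3, -0.3]
opening: 0.0142
```

Call:
{"api": "step_arm", "payload": {
  "targets": [0,0,0,0,0,0,-0.35,0,0,0,0,0,0,-0.35,0,0,0,0,0,0,-0.35,0,0,0,0,0,0,-0.35,0,0,-0.1,0,0,0,-0.35,0,0,-0.2,0,0,0,-0.35,0,0,-0.4,0,0,0,-0.35,0,0,-0.4,0,0,0,-0.35,0,0,-0.4,0,0,0,-0.35,0,0,0,0,0,0,0.1]
}}

```text
time_s: 16.7
ee_pos: [0.5064, -0.3029, 0.2221]
orientation: [0.999, 0.05, 0.005, 0.005]
contact_force: [0.6, -0.2, 1.4]
opening: 0.0359
```

```bash
python3 - <<'E'
from h import *
import pickle
s=read_state();print(s["ee_pos"],s["time_s"])
p=get_image("wrist");cv2.imwrite("pics/w6.png",p["pixels"])
t=get_image("top")
L=silhouettes(p,"red_tin_center");print([(e["score"],e["bbox"]) for e in L])
q0=np.array([*cad(-.053,-.028,.046),CA-np.pi/2,0.])
print(q0.round(4),iou(hullmask(p,disc(q0)),L[0]["region"]))
print(*fit(disc,q0,[(p,L[0]["region"])],np.array([.004,.004,.004,.05,.05])))
# blue approach
q=np.array([.5699,.0694,.0513]);T,v=tool(-.382,.345)
c=plan([(np.array([.50,-.05,.21]),down(CA),7),(q+v*.12,T,18)],0.1)
plan([(q+v*.017,T,5)],.1,c)
E
```

```text
[ 0.5064049  -0.30287117  0.22209892] 16.7
[(0.61, [170.9, 4.1, 197.8, 256.4])]
[ 0.5011 -0.3     0.046  -1.4699  0.    ] 0.002928329239358742
[ 0.58481923 -0.27730214  0.30110749 -4.61209283  0.51373062] [np.float64(0.8837592066036154)]
[0.03,-0.36,0.01,0,0,0,0.1,0.03,-0.36,0,0,0,0,0.1,0.03,-0.35,0.01,0,0,0,0.1,0.03,-0.36,0,0,0,-0.01,0.1,0.03,-0.35,0.01,0,0,0,0.1,0.03,-0.36,0,0,0,-0.01,0.1,0.04,-0.35,0.01,0,0,0,0.1,0.03,-0.07,0.03,-0.2,0.12,-0.69,0.1,0.03,-0.07,0.02,-0.2,0.12,-0.69,0.1,0.03,-0.07,0.02,-0.2,0.12,-0.68,0.1]
[0.04,-0.07,0.02,-0.2,0.12,-0.69,0.1,0.04,-0.07,0.02,-0.2,0.12,-0.68,0.1,0.04,-0.06,0.02,-0.2,0.12,-0.69,0.1,0.05,-0.06,0.02,-0.2,0.12,-0.68,0.1,0.05,-0.06,0.02,-0.2,0.12,-0.69,0.1,0.05,-0.06,0.02,-0.2,0.12,-0.68,0.1,0.06,-0.05,0.02,-0.19,0.12,-0.69,0.1,0.06,-0.05,0.02,-0.2,0.12,-0.68,0.1,0.06,-0.05,0.02,-0.19,0.12,-0.69,0.1,0.07,-0.04,0.02,-0.2,0.12,-0.68,0.1]
[0.07,-0.04,0.02,-0.19,0.12,-0.69,0.1,0.07,-0.04,0.02,-0.2,0.12,-0.68,0.1,0.07,-0.03,0.02,-0.19,0.12,-0.69,0.1,0.08,-0.03,0.02,-0.2,0.12,-0.68,0.1,0.07,-0.02,0.02,-0.19,0.12,-0.69,0.1]
[0,0,0.21,0,0,0,0.1,0,0,0.2,0,0,0,0.1,0,0,0.21,0,0,0,0.1,0,0,0.2,0,0,0,0.1,0,0,0.21,0,0,0,0.1]
```

View pics/w6.png

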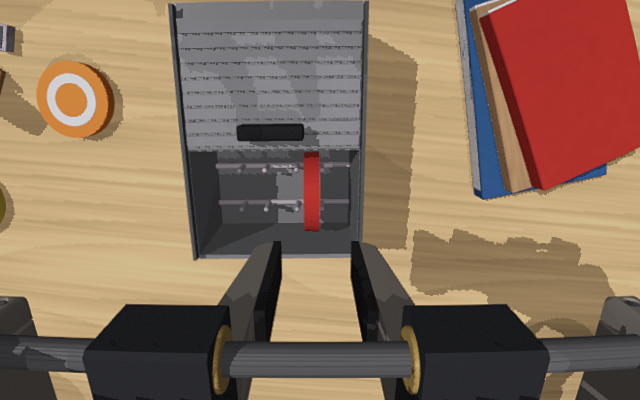

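Call:
{"api": "step_arm", "payload": {
  "targets": [0.03,-0.36,0.01,0,0,0,0.1,0.03,-0.36,0,0,0,0,0.1,0.03,-0.35,0.01,0,0,0,0.1,0.03,-0.36,0,0,0,0,0.1,0.03,-0.35,0.01,0,0,0,0.1,0.03,-0.36,0,0,0,0,0.1,0.04,-0.35,0.01,0,0,0,0.1,0.03,-0.07,0.03,-0.2,0.12,-0.69,0.1,0.03,-0.07,0.02,-0.2,0.12,-0.69,0.1,0.03,-0.07,0.02,-0.2,0.12,-0.68,0.1]
}}

```text
time_s: 17.85
ee_pos: [0.5051, -0.0273, 0.2001]
orientation: [0.99, 0.14, 0.016, 0.025]
contact_force: [-0.6, 0.3, 0.8]
opening: 0.0511
```

The red tin stands in the right gap at (312,190). On to blue.

Call:
{"api": "step_arm", "payload": {
  "targets": [0.04,-0.07,0.02,-0.2,0.12,-0.69,0.1,0.04,-0.07,0.02,-0.2,0.12,-0.68,0.1,0.04,-0.06,0.02,-0.2,0.12,-0.69,0.1,0.05,-0.06,0.02,-0.2,0.12,-0.68,0.1,0.05,-0.06,0.02,-0.2,0.12,-0.69,0.1,0.05,-0.06,0.02,-0.2,0.12,-0.68,0.1,0.06,-0.05,0.02,-0.19,0.12,-0.69,0.1,0.06,-0.05,0.02,-0.2,0.12,-0.68,0.1,0.06,-0.05,0.02,-0.19,0.12,-0.69,0.1,0.07,-0.04,0.02,-0.2,0.12,-0.68,0.1]
}}

```text
time_s: 18.85
ee_pos: [0.5223, 0.0468, 0.1746]
orientation: [0.897, 0.424, 0.07, 0.106]
contact_force: [0.3, 0.2, 1.3]
opening: 0.0507
```

Call:
{"api": "step_arm", "payload": {
  "targets": [0.07,-0.04,0.02,-0.19,0.12,-0.69,0.1,0.07,-0.04,0.02,-0.2,0.12,-0.68,0.1,0.07,-0.03,0.02,-0.19,0.12,-0.69,0.1,0.08,-0.03,0.02,-0.2,0.12,-0.68,0.1,0.07,-0.02,0.02,-0.19,0.12,-0.69,0.1,0,0,0,0,0,0,0.1]
}}

```text
time_s: 19.45
ee_pos: [0.5306, 0.0845, 0.161]
orientation: [0.817, 0.552, 0.094, 0.141]
contact_force: [-0.4, -1.0, -0.8]
opening: 0.0505
```

```bash
python3 - <<'E'
from h import *
s=read_state();print(s["ee_pos"],s["joints"].round(2),s["time_s"])
T,v=tool(-.382,.345);q=np.array([.5699,.0694,.0513])
print("err in tool",(T.T@(s["ee_pos"]-q)).round(4))
p=get_image("wrist"); L=silhouettes(p,"blue_tin_center"); q0=np.array([*q,-.382,.345]);m=hullmask(p,disc(q0))
L.sort(key=lambda e:-iou(m,e["region"])); print(L[0]["bbox"],iou(m,L[0]["region"]))
print(*fit(disc,q0,[(p,L[0]["region"])],np.array([.004,.004,.004,.05,.05])))
plan([(q+v*.06,T,3),(q+v*.06,T,1),(q+v*.017,T,4),(q+v*.017,T,1)],0.1)
E
```

```text
[0.53064677 0.08445739 0.16103763] [ 0.01 -0.09  2.02 -0.17  0.9   0.47] 19.45
err in tool [-0.0007 -0.0024 -0.1175]
[308.8, 152.0, 21.4, 95.1] 0.9388891694526648
[ 0.56993082  0.06961024  0.05156989 -0.37676153  0.35564947] [np.float64(0.9546106990663934)]
[0,0,0.19,-0.01,0.01,-0.01,0.1,0,0,0.2,-0.01,0.01,-0.01,0.1,0.01,0.01,0.19,-0.01,0,0,0.1,0,0,0,0,0,0,0.1,0,0,0.11,0,0,0,0.1,0,0,0.11,0,0,0,0.1,0,0,0.11,0,0,0,0.1,0,0,0.1,0,0,0,0.1,0,0,0,0,0,0,0.1]
```

Call:
{"api": "step_arm", "payload": {
  "targets": [0,0.01,0.19,-0.01,0.01,-0.01,0.1,0,0,0.2,-0.01,0.01,-0.01,0.1,0.01,0.01,0.19,-0.01,0,0,0.1,0,0,0,0,0,0,0.1,0,0,0.11,0,0,0,0.1,0,0,0.11,0,0,0,0.1,0,0,0.11,0,0,0,0.1,0,0,0.09,0,0,0,0.1,0,0,0,0,0,0,0.1]
}}

```text
time_s: 20.45
ee_pos: [0.5657, 0.0713, 0.0689]
orientation: [0.816, 0.552, 0.096, 0.142]
contact_force: [-0.6, 0.8, 0.3]
opening: 0.0508
```

Call:
{"api": "step_arm", "payload": {
  "targets": [0,0,0,0,0,0,-1,0,0,0,0,0,0,-1,0,0,0,0,0,0,-1,0,0,0,0,0,0,-1,0,0,0,0,0,0,-1,0,0,0,0,0,0,-1,0,0,0,0,0,0,-1]
}}

```text
time_s: 21.15
ee_pos: [0.5661, 0.0717, 0.0705]
orientation: [0.816, 0.552, 0.097, 0.143]
contact_force: [-3.2, 2.4, 3.7]
opening: 0.014
```

```bash
python3 - <<'E'
from h import *
s=read_state();T,v=tool(-.382,.345);q=np.array([.5699,.0695,.0514]); e=s["ee_pos"]
Q=R.from_quat(s["orientation"]).as_matrix(); print("tin in tool",(Q.T@(q-e)).round(4))
c=plan([(e+v*.06,T,5)],-1)
c=plan([([.53,.06,.21],down(CA+.8),7),(cad(-.053,.028,.21),down(CA),12)],-1,c)
print(c[0])
E
```

```text
tin in tool [-0.0006 -0.0024  0.0195]
[0,0,-0.12,0.01,0,0,-1,0,0,-0.12,0,0,0,-1,0,0,-0.12,0.01,0,0,-1,0,0,-0.12,0,0,0,-1,0,0,-0.12,0.01,-0.01,0.01,-1]
[-0.03,0.03,-0.12,0.56,-0.08,0.47,-1,-0.04,0.02,-0.12,0.56,-0.08,0.47,-1,-0.03,0.02,-0.12,0.56,-0.08,0.46,-1,-0.04,0.02,-0.12,0.56,-0.08,0.47,-1,-0.03,0.01,-0.12,0.56,-0.08,0.46,-1,-0.04,0.01,-0.11,0.56,-0.08,0.47,-1,-0.03,0,-0.12,0.56,-0.09,0.46,-1,-0.22,0.13,0,0,0,0.76,-1,-0.21,0.15,0,0,0,0.76,-1,-0.2,0.16,0,0,0,0.77,-1]
[-0.18,0.18,0,0,0,0.76,-1,-0.17,0.19,0,0,0,0.77,-1,-0.16,0.2,0,0,0,0.76,-1,-0.15,0.21,0,0,0,0.77,-1,-0.13,0.22,0,0,0,0.76,-1,-0.12,0.22,0,0,0,0.77,-1,-0.1,0.23,0,0,0,0.76,-1,-0.09,0.24,0,0,0,0.77,-1,-0.07,0.25,0.01,0,0,0.76,-1]
[ 0.49577368 -0.24444195  0.20952762]
```

Call:
{"api": "step_arm", "payload": {
  "targets": [0,0,-0.12,0,0,0,-1,0,0,-0.12,0,0,0,-1,0,0,-0.12,0,0,0,-1,0,0,-0.12,0,0,0,-1,0,0,-0.12,0,0,0,-1]
}}

```text
time_s: 21.65
ee_pos: [0.5474, 0.0792, 0.1285]
orientation: [0.816, 0.552, 0.098, 0.144]
contact_force: [0.2, 0.1, -1.3]
opening: 0.0136
```

Call:
{"api": "step_arm", "payload": {
  "targets": [-0.03,0.03,-0.12,0.56,-0.08,0.47,-1,-0.04,0.02,-0.12,0.56,-0.08,0.47,-1,-0.03,0.02,-0.12,0.56,-0.08,0.46,-1,-0.04,0.02,-0.12,0.56,-0.08,0.47,-1,-0.03,0.01,-0.12,0.56,-0.08,0.46,-1,-0.04,0.01,-0.11,0.56,-0.08,0.47,-1,-0.03,0,-0.12,0.56,-0.09,0.46,-1,-0.22,0.13,0,0,0,0.76,-1,-0.21,0.15,0,0,0,0.76,-1,-0.2,0.16,0,0,0,0.77,-1]
}}

```text
time_s: 22.65
ee_pos: [0.5205, -0.017, 0.2114]
orientation: [0.939, 0.343, 0.002, 0.001]
contact_force: [-0.1, 0.3, -0.7]
opening: 0.0138
```

Call:
{"api": "step_arm", "payload": {
  "targets": [-0.18,0.18,0,0,0,0.76,-1,-0.17,0.19,0,0,0,0.77,-1,-0.16,0.2,0,0,0,0.76,-1,-0.15,0.21,0,0,0,0.77,-1,-0.13,0.22,0,0,0,0.76,-1,-0.12,0.22,0,0,0,0.77,-1,-0.1,0.23,0,0,0,0.76,-1,-0.09,0.24,0,0,0,0.77,-1,-0.07,0.25,0,0,0,0.76,-1,0,0,0,0,0,0,-1]
}}

```text
time_s: 23.65
ee_pos: [0.4956, -0.2472, 0.2114]
orientation: [0.999, 0.049, 0.002, 0.001]
contact_force: [-0.3, 0.4, 0.0]
opening: 0.0138
```

```bash
python3 - <<'E'
from h import *
s=read_state();print(s["ee_pos"],s["orientation"],s["opening"],s["contact_force"])
p=get_image("wrist")
Q=R.from_quat(s["orientation"]).as_matrix()
q0=np.array([*(s["ee_pos"]+Q@[-.001,0,.0195]),CA-np.pi/2,0.]); m=hullmask(p,disc(q0))
L=silhouettes(p,"blue_tin_center");L.sort(key=lambda e:-iou(m,e["region"]))
print(q0.round(4),iou(m,L[0]["region"]),L[0]["bbox"]); q,i=fit(disc,q0,[(p,L[0]["region"])],np.array([.004,.004,.004,.05,.05])); print(q.round(4),i, "in tool",(Q.T@(q[:3]-s["ee_pos"])).round(4))
cv2.imwrite("pics/w7.png",p["pixels"])
plan([(cad(-.052,.0285,.21),down(CA),1),(cad(-.052,.0285,.09),down(CA),6)],-1)
E
```

```text
[ 0.4956324  -0.24717042  0.21137222] [0.99879092 0.04910472 0.00192014 0.00131959] 0.013757375501978829 [-0.33083061  0.42228632  0.044241  ]
[ 0.4947 -0.2473  0.1919 -1.4699  0.    ] 0.8976585026608112 [299.0, 182.5, 31.2, 141.7]
[ 0.4964 -0.2479  0.194  -1.4735  0.0031] [np.float64(0.9687187963694931)] in tool [0.0006 0.0008 0.0174]
[0,-0.01,0.01,0.01,-0.04,0.01,-1,0,0,0.2,0,0,0,-1,0,0,0.2,0,0,0,-1,0,0,0.2,0,0,0,-1,0,0,0.2,0,0,0,-1,0,0,0.2,0,0,0,-1,0,0,0.2,0,0,0,-1]
```

Call:
{"api": "step_arm", "payload": {
  "targets": [0,-0.01,0.01,0.01,-0.04,0.01,-1,0,0,0.2,0,0,0,-1,0,0,0.2,0,0,0,-1,0,0,0.2,0,0,0,-1,0,0,0.2,0,0,0,-1,0,0,0.1,0,0,0,-1,0,0,0,0,0,0,-1,0,0,0,0,0,0,-1]
}}

```text
time_s: 24.55
ee_pos: [0.4965, -0.2435, 0.1203]
orientation: [0.999, 0.051, 0.0, 0.0]
contact_force: [-0.2, -0.2, -0.3]
opening: 0.0138
```

```bash
python3 - <<'E'
from h import *
plan([(cad(-.053,.0285,.090),down(CA),2),(cad(-.053,.0285,.0645),down(CA),4),(cad(-.053,.0285,.0635),down(CA),1),(cad(-.053,.0285,.0635),down(CA),1)],-1)
s=read_state();c=cad(-.053,.0285,.1);print(s["ee_pos"],c)
E
```

```text
[-0.01,0,0.15,0.01,0,0.01,-1,0,0,0.15,0,0,0,-1,0,0,0.06,0,0,0,-1,0,0,0.07,0,0,0,-1,0,0,0.06,0,0,0,-1,0,0,0.07,0,0,0,-1,0,0,0.01,0,0,0,-1,0,0,0,0,0,0,-1]
[ 0.49646642 -0.24348421  0.1203415 ] [ 0.49539879 -0.24378358  0.1       ]
```

Call:
{"api": "step_arm", "payload": {
  "targets": [-0.01,0,0.15,0.01,0,0.01,-1,0,0,0.15,0,0,0,-1,0,0,0.06,0,0,0,-1,0,0,0.07,0,0,0,-1,0,0,0.06,0,0,0,-1,0,0,0.05,0,0,0,-1,0,0,0,0,0,0,-1,0,0,0,0,0,0,-1]
}}

```text
time_s: 25.35
ee_pos: [0.4951, -0.2438, 0.0657]
orientation: [0.999, 0.05, -0.0, -0.0]
contact_force: [-0.5, -0.2, -0.7]
opening: 0.0142
```

Call:
{"api": "step_arm", "payload": {
  "targets": [0,0,0.02,0,0,0,-1,0,0,0,0,0,0,-1]
}}

```text
time_s: 25.55
ee_pos: [0.4955, -0.2441, 0.0646]
orientation: [0.999, 0.05, 0.0, 0.0]
contact_force: [-0.8, -0.0, 2.5]
opening: 0.0139
```

Call:
{"api": "step_arm", "payload": {
  "targets": [0,0,0,0,0,0,-0.35,0,0,0,0,0,0,-0.35,0,0,0,0,0,0,-0.35,0,0,0,0,0,0,-0.35,0,0,-0.1,0,0,0,-0.35,0,0,-0.2,0,0,0,-0.35,0,0,-0.4,0,0,0,-0.35,0,0,-0.4,0,0,0,-0.35,0,0,-0.4,0,0,0,-0.35,0,0,0,0,0,0,-0.35]
}}

```text
time_s: 26.55
ee_pos: [0.4981, -0.2462, 0.2214]
orientation: [0.999, 0.05, 0.005, 0.004]
contact_force: [1.0, -0.3, 0.9]
opening: 0.0299
```

```bash
python3 - <<'E'
from h import *
s=read_state();print(s["ee_pos"],s["time_s"],s["contact_force"])
p=get_image("wrist");t=get_image("top")
for nm,y in(("blue",.028),("red",-.028)):
    q0=np.array([*cad(-.053,y,.046),CA-np.pi/2,0.]); m=hullmask(p,disc(q0))
    L=silhouettes(p,nm+"_tin_center");L.sort(key=lambda e:-iou(m,e["region"]))
    print(nm,iou(m,L[0]["region"]))
    hsv=cv2.cvtColor(p["pixels"],cv2.COLOR_BGR2HSV).astype(int)
    near=cv2.dilate((m>0).astype(np.uint8),np.ones((25,25)))>0
    h=hsv[...,0]; c=((h>95)&(h<125) if nm=="blue" else (h<8)|(h>172))&(hsv[...,1]>120)&near
    print("colour iou",iou(m,c)); q,i=fit(disc,q0,[(p,c)],np.array([.004,.004,.004,.05,.05])); d=q[:3]-q0[:3]
    print("caddy dx dy dz",np.round([d[0]*np.cos(CA)+d[1]*np.sin(CA),-d[0]*np.sin(CA)+d[1]*np.cos(CA),d[2]],4),(q[3:]-q0[3:]).round(3),i)
a=cv2.resize(p["pixels"][120:290,150:430],(560,340))
b=cv2.resize(t["pixels"][100:270,190:470],(560,340))
cv2.imwrite("pics/v9.png",np.vstack([a,b])[:600])
E
```

```text
[ 0.4981476  -0.24618926  0.22140624] 26.55 [ 1.02713798 -0.32593952  0.94164258]
blue 0.9363957597173145
colour iou 0.9123706874662061
caddy dx dy dz [-0.0006 -0.0002 -0.0014] [ 0.003 -0.006] [np.float64(0.9601322862215208)]
red 0.8647899575791698
colour iou 0.8405584648727084
caddy dx dy dz [ 0.0009 -0.0014  0.003 ] [0.001 0.008] [np.float64(0.965548602452613)]
```

View pics/v9.png

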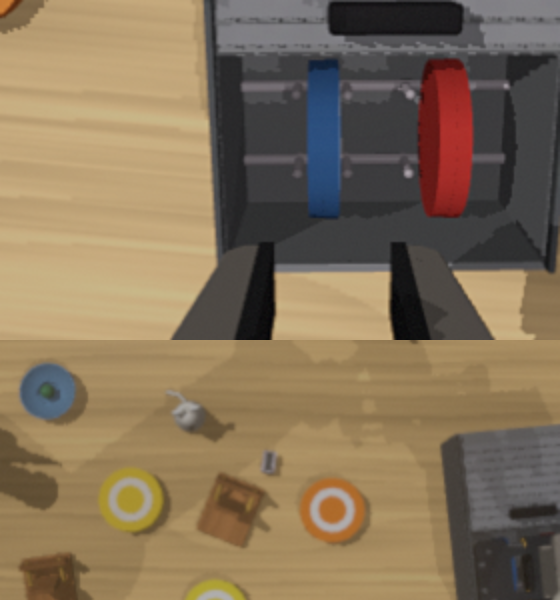

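Both tins stand in their gaps: blue at crop (324,138) and red at (446,138). The bystanders in view look undisturbed. I'll check the shutter travel, then hand in.

```bash
python3 - <<'E'
from h import *
p=get_image("wrist");t=get_image("top")
g=p["pixels"].max(2); m=np.zeros_like(g); m[115:145,300:400]=(g[115:145,300:400]<45)
n,l,st,ce=cv2.connectedComponentsWithStats(m); k=1+st[1:,4].argmax(); X=atz(p,ce[k],.112)-[CX,CY,0]
print("fin caddy x",X[0]*np.cos(CA)+X[1]*np.sin(CA),"y",-X[0]*np.sin(CA)+X[1]*np.cos(CA),st[k])
for nm,uv in(("mouse_center",(285,138)),("pencil_grip_center",(252,252))): print(nm,[e["bbox"] for e in silhouettes(t,nm)][:2])
s=read_state();print(s["contact_force"],s["joint_velocities"].round(3))
finish_job()
E
```

```text
fin caddy x 0.00913076102884845 y 0.0004658943129369742 [ 321  115   70   17 1167]
mouse_center [[276.6, 128.8, 13.8, 15.9]]
pencil_grip_center [[245.0, 252.8, 13.8, 0.8]]
[0.41585632 0.53915483 0.99701912] [-0.    -0.003 -0.009 -0.    -0.001  0.001]
the job is handed in; nothing more can be done
```

I pushed the shutter open until it met its stop, then stood the red tin in the right gap and the blue tin in the left gap. I handed the job in at about 27 s; no verdict is reported.

**Shutter:** the push ended with about 27 N against the stop, before I touched either tin. In the last wrist picture the fin was 9 mm behind the caddy's centre. I had no direct reading of the joint, so "fully open" rests on that force and the fin's place, about 70 mm beyond where it started.

**Tins:** fitting the final wrist picture put both tins within 1 mm along their gaps, 1.5 mm across and 3 mm in height. Both were within 0.5 degrees of upright and square. The fingers were clear of them and the arm was at rest.

**Bystanders:** the mouse was seen about where it started, within 2 pixels in the top view. The dish with its marble and the sharpener looked unmoved. The network's last box for the pencil grip was only a sliver, at its starting place, so that check was weak; the arm stayed well above it.

**Check that failed:** right after I placed the red tin, the network returned the whole caddy instead of the tin. I judged that placement by eye at the time, and the final fit confirmed it.

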